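Set up a row of beakers and open the glaze jug

TASK

Get ready for pour-glazing: stand the two stray terracotta beakers upright on the two free white discs of the low wooden ware board, centred, so that all four beakers make one neat row, and let go of them. Then open the glaze jug: grip its blue safety cap, press it down, twist it counter-clockwise (seen from above) while pressed until it is free, and lift it off. Finish while still holding the cap, level and at rest in the gripper, straight above the jug and at least 6 cm above where it sat; leave everything else where it stands.

Things in the scene. Friction and masses are not known exactly. Their poses are not given: they have to be found in the camera images.
- beaker_a: stray beaker: round open terracotta beaker, 46 mm diameter, 80 mm tall, wall 4 mm, straight sides, 0.1 to 0.17 kg; origin at the centre of its underside, z up along its axis. Starts upright on the table between the robot and the ware board; either stray may go on either free disc.
- beaker_b: the other stray beaker: round open terracotta beaker, 46 mm diameter, 80 mm tall, wall 4 mm, straight sides, 0.1 to 0.17 kg; origin at the centre of its underside, z up along its axis. Starts upright on the table as well.
- beaker_c: round open terracotta beaker, 46 mm diameter, 80 mm tall, wall 4 mm, straight sides, 0.1 to 0.17 kg; origin at the centre of its underside, z up along its axis. Already stands in the row on the ware board; leave it there.
- beaker_d: round open terracotta beaker, 46 mm diameter, 80 mm tall, wall 4 mm, straight sides, 0.1 to 0.17 kg; origin at the centre of its underside, z up along its axis. Already stands in the row on the ware board; leave it there.
- disc_1: white painted disc, 58 mm diameter, flat on the ware board's top: a free place of the row; origin at its centre, 30 mm above the table.
- disc_2: the other free white painted disc, same size and height; origin at its centre.
- ware_board: fixed low wooden board 110 x 300 mm whose top is 30 mm above the table; origin on the table under its centre, y along its length (along the row), x across it. The four places of the row lie on its centre line, 66 mm apart, at y = -99, -33, 33 and 99 mm; which two are free varies.
- jug: fixed white jug, blue band, 104 mm diameter, in a steel bracket; handle on its own +y side reaching 90 mm from the axis, below 105 mm height; origin on the table under its axis, z up. A flat collar (57 mm diameter) round the neck lies 130 mm above the table; the bare neck (45 mm diameter) ends at 149 mm, its sprung grey liner rises to 163 mm with the cap off.
- cap: loose blue round safety cap, 56 mm diameter, 38 mm tall, 0.07 kg, white radial stripe on top along its x axis; origin at the centre of its underside, z up. Closed, its underside is 139 mm and its top 177 mm above the table and its x axis is parallel to the jug's. Gripping its sides firmly from above, then pressing, turning and lifting in one grasp, works.
- cap_top (a point): centre of the cap's top face. Locked, the cap turns only about 3 degrees and cannot be pulled off. Pressed 4.5 mm or more (7 mm is good; it bottoms at 9 mm) it turns counter-clockwise seen from above: from 50 degrees on it is free to come straight up, at about 78 degrees it meets a stop (63 is the middle). A spring pushes it up: 3.6 N closed, 0.9 N more per mm pressed.
- bowl: bystander, to be left where it is: terracotta bowl, 120 mm diameter, 50 mm tall; origin under its centre.
- brush: bystander, to be left where it is: glaze brush lying flat, 180 mm long along its x axis; origin underneath it, near mid length.
- rib: bystander, to be left where it is: flat wooden shaping rib, 40 x 90 x 8 mm; origin under its centre.
- mug: bystander, to be left where it is: blue mug, 76 mm diameter, 85 mm tall, handle to its own +y; origin under its centre.
- stain_jar: bystander, to be left where it is: small jar with a yellow cap, 56 mm diameter, 70 mm tall; origin under its centre.
There are look-alikes about, which are no part of the job. What is shaped like the jug but pink is not meant.

How it is judged (in metres and radians):
On the way, in this order (a step that is already met when the one before it is completed fails the run):
1. both stray beakers stand upright and released on the two free discs of the ware board (((horizontal distance between beaker_a and disc_1 below 0.012 m and horizontal distance between beaker_b and disc_2 below 0.012 m) or (horizontal distance between beaker_a and disc_2 below 0.012 m and horizontal distance between beaker_b and disc_1 below 0.012 m)) and z of beaker_a in the frame of ware_board between 0.026 and 0.036 m and angle between each of beaker_a, beaker_b's own z axis and vertical below 0.1 rad and linear speed of each of beaker_a, beaker_b below 0.02 m/s and contact force between each of beaker_a, beaker_b and the fingers below 0.1 N and z of beaker_b in the frame of ware_board between 0.026 and 0.036 m), for 0.2 s.
2. the cap is pressed down on the jug, not yet turned free (z of cap in the frame of jug below 0.1358 m and angle between the x axis of cap and the x axis of jug, either way round below 0.75 rad), for 0.05 s.
3. the cap is turned free while still on the neck (angle between the x axis of cap and the x axis of jug, either way round above 0.82 rad and z of cap in the frame of jug below 0.15 m and horizontal distance between cap and jug below 0.006 m), for 0.05 s.
At the end, for the whole second after the job is handed in: Strays at rest, upright (0.1 rad), released on the board, each within 12 mm of its own disc; other row beakers within 15 mm of their start; cap held still in the fingers, level (0.25 rad), within 35 mm of the jug axis, 50 mm or more above its seat, not touching the jug (all of step 1 and distance of each of beaker_c, beaker_d from where it was at the start of the episode below 0.015 m and angle between each of beaker_c, beaker_d's own z axis and vertical below 0.1 rad and z of cap in the frame of jug above 0.189 m and horizontal distance between cap and jug below 0.035 m and angle between cap's own z axis and vertical below 0.25 rad and linear speed of cap below 0.03 m/s and contact force between the fingers and cap above 1 N and contact force between cap and jug below 0.05 N); the arm keeps its last pose, push and grip.
It fails at once if the bowl, brush, rib, mug or stain jar is moved more than 30 mm (distance of any of bowl, brush, rib, mug, stain_jar from where it was at the start of the episode above 0.03 m).
It fails at once if a beaker already in the row is moved more than 15 mm (distance of any of beaker_c, beaker_d from where it was at the start of the episode above 0.015 m).
It also fails if it takes over 64 s, if anything falls off the work surface, if the arm or the gripper's body presses on something with over 40 N, if the wrist force passes 120 N, or if a joint passes its speed limit or range.

ROBOT

A 6-joint arm with a two-finger parallel gripper is mounted at the origin on the work surface. World frame = base frame: x ahead of the robot, y to its left, z up, the work surface at z = 0. Lengths are in mm, angles in rad, forces in N, time in s.
With the tool pointing down it reaches from about 300 to 775 mm from the base axis. Payload 14.6 kg.
Tool frame: the origin (TCP) lies at the very end of the fingers, on their centre line; the grasp point (between the pads) lies 19 mm behind it; z points along the fingers, y is the direction in which the jaws open and shut (so a half turn about z gives the same grasp; the last joint's range is limited). The gripper opens to 94 mm and grips with 3 to 60 N. Pads are 16 mm wide; open, the fingers measure 119 mm over their backs; the gripper's body (75 mm by 177 mm) begins 78 mm behind the grasp point.
Start: joints at [1.115, 0.3, 1.521, -0, 1.321, -0.067], TCP at [208.49, 508.941, 205.446] pointing down, gripper open.
Joint ranges: [-3.03, 3.03], [-0.79, 2.21], [0.23, 2.52], [-1.04, 4.18], [0, 3.07], [-2.55, 2.55]. Speed limits (rad/s): [2.22, 2.22, 2.57, 3.14, 3.14, 3.14].

INTERFACE

Orientations are given as [roll, pitch, yaw] about the fixed x, y, z axes, in that order (R = Rz(yaw) Ry(pitch) Rx(roll)).
In Python, from cell import manip gives the robot as it stands.
- The arm moves only by the shell command python3 -m inch 'ROWS' [FORCE]. ROWS is a JSON object of lists of equal length, an entry for each row: "grip": the opening, from -1 (shut) to 1 (fully open), so that 0 is half open; "travel": the shift along the world's x, y, z in cm, a list of three; "turn": the turn, a rotation vector about the world's x, y, z in degrees, a list of three. A call has 1 to 10 rows; each row is the pose to reach, as a shift and turn from the pose measured when the call began; what a row does not reach only later rows make up. A row lasts 1/8 s, in which the tool goes at most 62.5 mm and 10.7 degrees, less where a joint would pass 70% of its speed; a pose out of reach is approached as far as the arm can. A call with a gripper value outside its range is refused whole. The fingers move at their own pace and stop on an object; FORCE is the grip in N (left out, the last holds). Time passes only in rows, so rows that repeat a pose let the fingers close. It gives the time, the measured TCP pose, the force and the opening at its end, in the units of the state.
- manip.read_state(): the state, without advancing time (a new reading comes with each control period).
- manip.camera(name): name is "scene" or "top" or "wrist"; returns (picture, depth): 480x640x3 uint8, red, green, blue; 480x640 float32, mm along the optical axis (not along the pixel's ray), 0 where there is no reading.
- manip.calibration(name): a dict with "fx", "fy", "cx", "cy" (pixels), "world_from_camera" (4x4, takes a point from camera to world coordinates). Camera axes: x right, y up, looking along -z (the intrinsics and any distortion apply to the point x, -y, -z); pixel columns grow to the right and rows downward; lengths in mm; the calibration is good to about 2 mm. The wrist camera is an equidistant fisheye: a pixel r from the principal point sees the ray r / f radians off the axis. A picture is of the moment at which its call begins: read the wrist's pose just before it. calibration takes no time and is no camera call; for the wrist camera it gives the pose at the moment of the call.
- manip.sign_off(): hands the job in, once; it reports no verdict.
Trained networks look in the newest picture that a camera, given by its name, has taken for a name from the list of things; names that differ only in an ending like _2 or _b are one class to them, and where a whole thing is asked for, a point or a joint stands for the part that bears it (a point fixed in the world has none). Each returns a list of dicts, best first, with "p" (0 to 1); they miss things now and then, are a little off and sometimes report something else, mostly with a low value. They report only what shows in the picture. A call takes as long as a camera call. They do not tell look-alikes from the thing itself.
- manip.look_for(camera, label): "bbox" ([left, top, right, bottom] in pixels, round what is visible of it).
The state is a dict: "clock": time; "joints": joint angles; "qd": joint speeds; "effort": joint torques, N m; "eef_pos": TCP position; "eef_rot": TCP orientation; "wrist_force": force on the tool from outside, world axes, zero at the start; "moment": the same for the moment, N m; "finger_gap": finger opening in mm.
Only numpy, scipy, OpenCV 4.12 (cv2) and the standard library are available. Lean on these libraries where they do the work, as an engineer would, in place of code of your own. Each camera call takes 0.05 s, during which the arm holds its last target.

## Working session

There is one attempt and no reset: what is moved stays moved. The work goes in short steps, Python scripts to look and compute and a shell command to move; the robot and the scene stay as the last step left them, time stands still between calls to the robot, and variables do not carry over. Pictures are saved under pics/ and viewed, and the job is handed in when it is done.

```bash
ls; mkdir -p pics
python3 - <<'E'
from cell import manip
import cv2
print(manip.read_state())
for n in("scene","top","wrist"):
    im,d=manip.camera(n); cv2.imwrite(f"pics/{n}0.png",im[:,:,::-1]); c=manip.calibration(n); print(n,{k:(v if not hasattr(v,'tolist') else v.tolist()) for k,v in c.items()})
    for l in("beaker_a","disc_1","ware_board","jug","cap"):
        print(l,[(round(r['p'],2),[round(float(x)) for x in r['bbox']]) for r in manip.look_for(n,l)])
E
```

```text
pics
{'clock': 0.0, 'joints': array([ 1.11540296e+00,  3.00491380e-01,  1.52158359e+00,  2.14053628e-05,
        1.32068891e+00, -6.65931533e-02]), 'qd': array([ 1.75911875e-03, -2.95511484e-04, -7.62612932e-04, -5.80298644e-05,
        4.11526171e-04, -5.18522535e-04]), 'effort': array([-2.50358744e-04, -5.31824684e+01, -3.52726972e+01,  7.07186619e-02,
        2.46373558e-02, -2.94695084e-06]), 'eef_pos': array([208.37204226, 508.71785415, 204.87414486]), 'eef_rot': array([-3.14042541e+00, -9.86246039e-05,  2.75278707e+00]), 'wrist_force': array([0.49923336, 0.47074759, 0.72631477]), 'moment': array([ 0.02427401, -0.00648195, -0.00557597]), 'finger_gap': 94.11460166340954}
scene {'fx': 465.4655104186969, 'fy': 465.4655104186969, 'cx': 310.7436682940509, 'cy': 241.5231367407882, 'world_from_camera': [[0.12030311323194491, -0.6203976339499179, 0.7750057656147115, 1389.0398852157891], [0.9925493910711455, 0.09035252581404615, -0.08174428030951188, -83.60191931914346], [-0.019309770350777838, 0.779065592147648, 0.62664498394277, 801.2173581667113], [0.0, 0.0, 0.0, 1.0]]}
beaker_a [(0.8
[... 1030 characters left out ...]
0.18, [171, 220, 203, 249])]
jug [(0.83, [201, 294, 276, 364]), (0.73, [161, 214, 233, 276]), (0.35, [338, 294, 358, 313])]
cap [(0.78, [172, 220, 203, 245]), (0.23, [343, 217, 363, 235]), (0.18, [411, 295, 434, 315])]
wrist {'fx': 371.64829954431775, 'fy': 371.64829954431775, 'cx': 319.104657254869, 'cy': 236.3950148944979, 'world_from_camera': [[0.378807268929767, -0.8979739059657859, -0.22393730642865095, 143.8235840949682], [0.925475574603219, 0.3675812643134968, 0.09153674092150721, 536.4789851719587], [0.00011755343933845524, -0.24192329017736086, 0.9702953714467301, 384.65527909259293], [0.0, 0.0, 0.0, 1.0]]}
beaker_a []
disc_1 []
ware_board []
jug [(0.6, [142, 336, 219, 423])]
cap []
```

View pics/scene0.png

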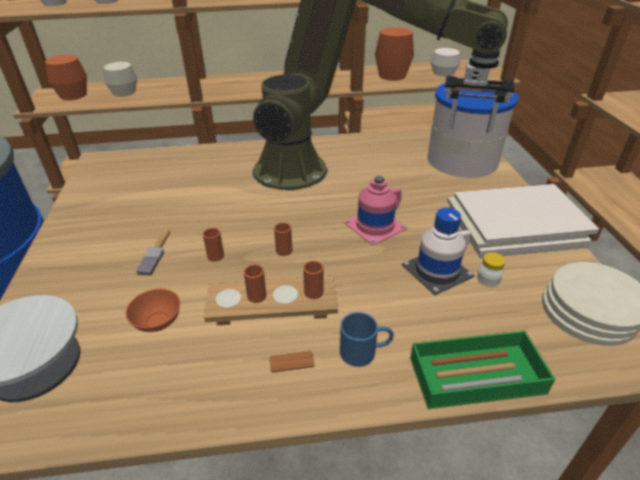

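View pics/top0.png

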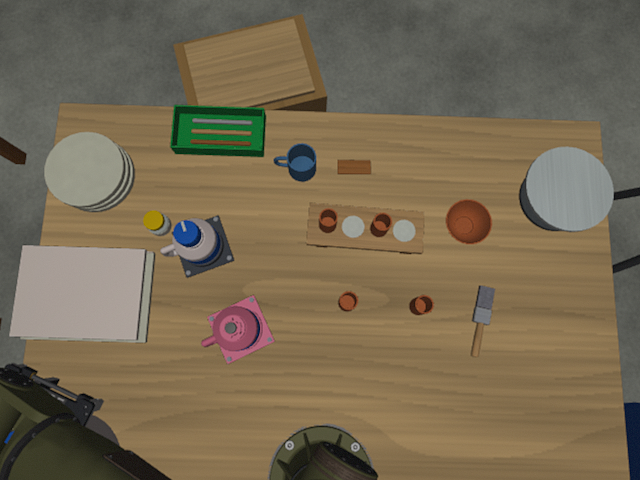

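View pics/wrist0.png

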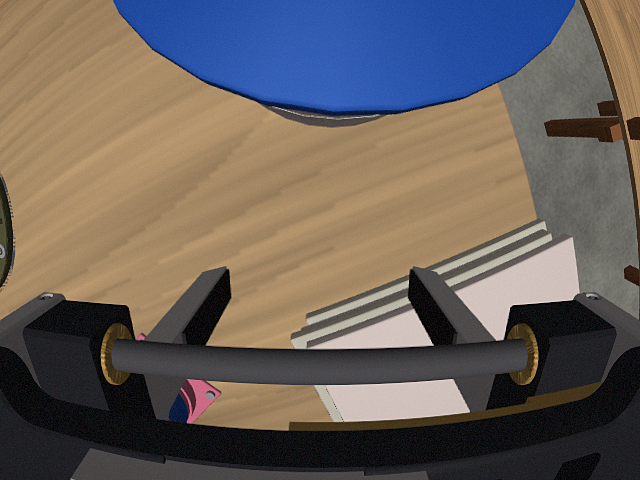

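Top view: the strays are at about (347,301) and (421,305), and the free discs at (353,227) and (404,231). The row beakers are at (328,221) and (381,225). The real jug's cap is at (187,232), with the pink look-alike at (235,328). Next I'll measure from depth.

```bash
cat > h.py <<'E'
import numpy as np, cv2
from cell import manip
def cloud(n):
    im,d=manip.camera(n); c=manip.calibration(n)
    v,u=np.mgrid[0:480,0:640].astype(float)
    x=(u-c['cx'])/c['fx']; y=(v-c['cy'])/c['fy']
    if n=='wrist':
        r=np.hypot(x,y)+1e-9; s=np.tan(np.minimum(r,1.5))/r; x=x*s;y=y*s
    P=np.stack([x*d,-y*d,-d,np.ones_like(d)],-1)@np.asarray(c['world_from_camera']).T
    P=P[...,:3]; P[d==0]=np.nan
    return im,d,P
def proj(n,p,c=None):
    c=c or manip.calibration(n)
    q=np.linalg.inv(c['world_from_camera'])@np.append(p,1); x,y,z=q[0],-q[1],-q[2]
    if n=='wrist':
        t=np.arctan2(np.hypot(x,y),z)/np.hypot(x,y); return c['cx']+c['fx']*x*t,c['cy']+c['fy']*y*t
    return c['cx']+c['fx']*x/z,c['cy']+c['fy']*y/z
E
python3 - <<'E'
from h import *
from scipy.optimize import least_squares
for n in('top','scene'):
    im,d,P=cloud(n); hsv=cv2.cvtColor(im,cv2.COLOR_RGB2HSV)
    np.savez(f'{n}.npz',im=im,P=P)
    if n=='top': pts={'s1':(347,301),'s2':(421,305),'d1':(353,227),'d2':(404,231),'c':(328,221),'e':(381,225),'cap':(187,232),'jar':(155,221),'pink':(232,328),'mug':(301,162)}
    else: pts={'s1':(283,240),'s2':(214,245),'d1':(285,295),'d2':(228,298),'c':(314,280),'e':(256,285),'cap':(448,222),'jar':(492,262),'mug':(360,340)}
    for k,(u,v) in pts.items():
        w=20; Q=P[v-w:v+w,u-w:u+w].reshape(-1,3); C=im[v-w:v+w,u-w:u+w].reshape(-1,3).astype(int)
        if k[0]=='d':m=(C.min(1)>150)&(Q[:,2]>20)&(Q[:,2]<45)
        elif k[0] in 'sce' and k!='cap':
            m=(C[:,0]>C[:,2]+25)&(Q[:,2]>(72 if k[0]=='s' else 100))
            if k[0]=='s': m&=(Q[:,2]<95)
        elif k=='cap': m=(C[:,2]>C[:,0]+60)&(Q[:,2]>165)
        elif k=='mug': m=(C[:,2]>C[:,0]+20)&(Q[:,2]>75)
        elif k=='pink': m=(Q[:,2]>100)
        else: m=(C[:,0]>C[:,2]+60)&(Q[:,2]>50)
        q=Q[m]
        if len(q)<8: print(n,k,'few',len(q));continue
        (cx,cy),r=cv2.minEnclosingCircle(q[:,:2].astype(np.float32))
        print(n,k,len(q),'mec',round(cx,1),round(cy,1),round(r,1),'mid',((q.max(0)+q.min(0))/2).round(1),'zmed',round(np.median(q[:,2]),1))
E
```

```text
top s1 100 mec 426.3 -52.4 22.8 mid [425.7 -52.8  79.5] zmed 79.8
top s2 100 mec 423.1 -235.0 23.2 mid [ 421.8 -235.3   78.3] zmed 79.5
top d1 280 mec 618.9 -65.0 27.4 mid [618.8 -65.3  30. ] zmed 30.7
top d2 205 mec 613.1 -197.2 27.7 mid [ 612.6 -197.2   32.6] zmed 30.7
top c 109 mec 622.9 3.0 23.0 mid [622.9   2.8 107.6] zmed 108.7
top e 116 mec 617.2 -128.7 23.4 mid [ 617.  -129.2  108. ] zmed 109.0
top cap 431 mec 560.1 323.9 27.7 mid [559.3 323.8 173.2] zmed 176.4
top jar 329 mec 611.8 438.0 26.7 mid [610.8 437.6  67.4] zmed 69.2
top pink 1380 mec 351.8 216.8 53.9 mid [352.4 217.8 132.3] zmed 117.6
top mug 171 mec 781.6 80.0 42.4 mid [782.1  80.1  83.2] zmed 83.3
scene s1 109 mec 426.9 -57.0 24.9 mid [427.  -55.8  77. ] zmed 77.4
scene s2 120 mec 423.5 -238.4 25.4 mid [ 423.5 -238.9   77.5] zmed 77.6
scene d1 342 mec 618.2 -66.3 30.2 mid [618.9 -65.5  30.1] zmed 29.9
scene d2 348 mec 613.1 -197.5 30.2 mid [ 612.2 -197.4   29.8] zmed 30.1
scene c 182 mec 622.3 -0.3 24.9 mid [ 6.218e+02 -2.000e-01  1.061e+02] zmed 106.8
scene e 175 mec 617.2 -131.6 24.0 mid [ 618.1 -131.9  106.1] zmed 106.6
scene cap 302 mec 561.8 320.6 28.4 mid [561.8 320.9 171.9] zmed 175.3
scene jar 296 mec 612.2 434.8 27.0 mid [611.6 434.3  64.3] zmed 68.2
scene mug 219 mec 786.8 74.8 39.3 mid [789.6  74.8  81.4] zmed 82.0
```

```bash
python3 -m inch '{"grip":[1,1,1,1,1,1,1,1,1,1],"travel":[[0,0,6],[5,-6,6],[8,-12,6],[10,-18,6],[13,-24,6],[15,-30,5],[17,-36,3],[19,-42,1],[20.5,-48,0],[21.8,-54,0]],"turn":[[0,0,0],[0,0,-8],[0,0,-16],[0,0,-24],[0,0,-32],[0,0,-40],[0,0,-48],[0,0,-56],[0,0,-64],[0,0,-70.5]]}'
python3 -m inch '{"grip":[1,1],"travel":[[0,0,0],[0,0,0]],"turn":[[0,0,0],[0,0,0]]}'
cat > w.py <<'E'
from h import *
import sys
s=manip.read_state(); print(s['clock'],s['eef_pos'].round(1),np.degrees(s['eef_rot']).round(1),s['wrist_force'].round(1),round(s['finger_gap'],1))
im,d,P=cloud('wrist'); cv2.imwrite(f'pics/{sys.argv[1]}.png',im[:,:,::-1]); np.savez('wrist.npz',im=im,P=P)
for l in sys.argv[2:]: print(l,[(round(r['p'],2),[round(float(x)) for x in r['bbox']]) for r in manip.look_for('wrist',l)])
E
python3 w.py w1 beaker_a disc_1 cap
```

```text
clock: 2.25
eef_pos: [419.2, -2.4, 207.3]
eef_rot: [-3.141, -0.0, 1.518]
wrist_force: [0.5, 0.8, -0.5]
finger_gap: 94.0
clock: 2.5
eef_pos: [419.1, -2.2, 207.3]
eef_rot: [-3.141, -0.0, 1.518]
wrist_force: [0.0, 0.4, 0.3]
finger_gap: 94.2
2.5 [419.1  -2.2 207.3] [-180.   -0.   87.] [0.  0.4 0.3] 94.2
beaker_a [(0.95, [303, 237, 354, 304]), (0.63, [490, 183, 569, 248]), (0.59, [311, 386, 346, 422]), (0.59, [480, 302, 507, 343])]
disc_1 [(0.68, [482, 239, 524, 287])]
cap [(0.52, [479, 301, 508, 341])]
```

View pics/w1.png

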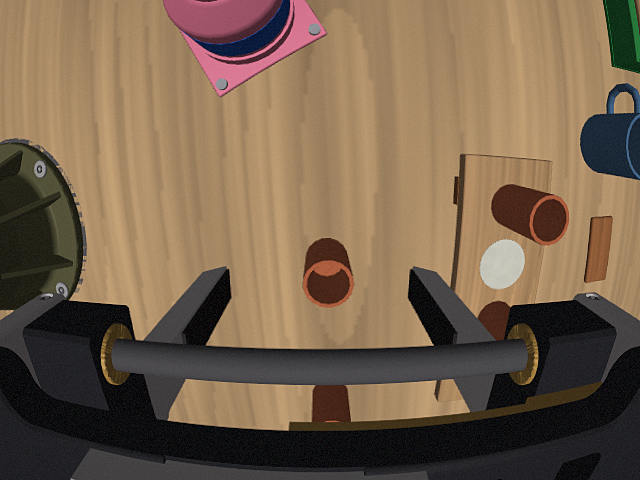

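The wrist view shows stray 1's rim at (328,284), the free disc at (502,264) and a row beaker at (540,215). I'll refine the positions from this view.

Run:
```python
from h import *
z=np.load('wrist.npz'); im,P=z['im'].astype(int),z['P']
for k,(u,v,w,lo,hi) in {'s1':(328,272,38,74,95),'d1':(502,264,32,22,42),'c':(535,215,45,104,125)}.items():
    Q=P[v-w:v+w,u-w:u+w].reshape(-1,3); C=im[v-w:v+w,u-w:u+w].reshape(-1,3)
    m=(Q[:,2]>lo)&(Q[:,2]<hi)&((C.min(1)>140) if k[0]=='d' else (C[:,0]>C[:,2]+25))
    q=Q[m]; (cx,cy),r=cv2.minEnclosingCircle(q[:,:2].astype(np.float32)); print(k,len(q),round(cx,1),round(cy,1),round(r,1),((q.max(0)+q.min(0))/2).round(1),np.median(q[:,2]).round(1))
```

```text
s1 802 424.6 -50.6 23.2 [424.8 -50.7  78. ] 79.5
d1 1736 618.8 -61.0 29.6 [618.  -61.2  30.3] 30.4
c 802 620.8 5.1 23.5 [620.6   4.9 107.8] 109.2
```

```bash
python3 -m inch '{"grip":[1,1,1,1,1,1,1,0,-0.5,-0.5],"travel":[[0.6,-5.1,0],[0.6,-5.1,-2],[0.6,-5.1,-7],[0.6,-5.1,-12],[0.6,-5.1,-16],[0.6,-5.1,-18.1],[0.6,-5.1,-18.1],[0.6,-5.1,-18.1],[0.6,-5.1,-18.1],[0.6,-5.1,-18.1]],"turn":[[0,0,0],[0,0,0],[0,0,0],[0,0,0],[0,0,0],[0,0,0],[0,0,0],[0,0,0],[0,0,0],[0,0,0]]}' 20
python3 -m inch '{"grip":[-0.5,-0.5,-0.5,-0.5],"travel":[[0,0,0],[0,0,0],[0,0,0],[0,0,0]],"turn":[[0,0,0],[0,0,0],[0,0,0],[0,0,0]]}'
```

```text
clock: 3.95
eef_pos: [425.5, -52.3, 27.2]
eef_rot: [3.14, 0.0, 1.521]
wrist_force: [-0.4, -0.7, 0.3]
finger_gap: 66.9
clock: 4.45
eef_pos: [425.5, -52.3, 27.3]
eef_rot: [3.14, 0.0, 1.521]
wrist_force: [-1.0, -0.1, 4.9]
finger_gap: 46.0
```

```bash
python3 -m inch '{"grip":[-0.5,-0.5,-0.5,-0.5,-0.5,-0.5,-0.5,-0.5,-0.5,-0.5],"travel":[[0,0,3],[0,0,8],[2,0,13],[7,-0.5,14],[12,-1,14],[16.5,-1.1,14],[19.3,-1.1,14],[19.3,-1.1,13],[19.3,-1.1,10],[19.3,-1.1,10]],"turn":[[0,0,0],[0,0,0],[0,0,0],[0,0,0],[0,0,0],[0,0,0],[0,0,0],[0,0,0],[0,0,0],[0,0,0]]}'
python3 w.py w2 beaker_a disc_1
```

```text
clock: 5.7
eef_pos: [616.6, -63.1, 124.7]
eef_rot: [-3.138, -0.0, 1.521]
wrist_force: [0.4, 0.0, -0.9]
finger_gap: 46.1
5.7 [616.6 -63.1 124.7] [-179.8   -0.    87.1] [ 0.4  0.  -0.9] 46.1
beaker_a [(0.92, [295, 387, 351, 401]), (0.88, [261, 229, 376, 347]), (0.65, [280, 110, 368, 198]), (0.42, [110, 405, 116, 413])]
disc_1 [(0.86, [297, 393, 349, 405]), (0.59, [286, 201, 362, 255])]
```

View pics/w2.png

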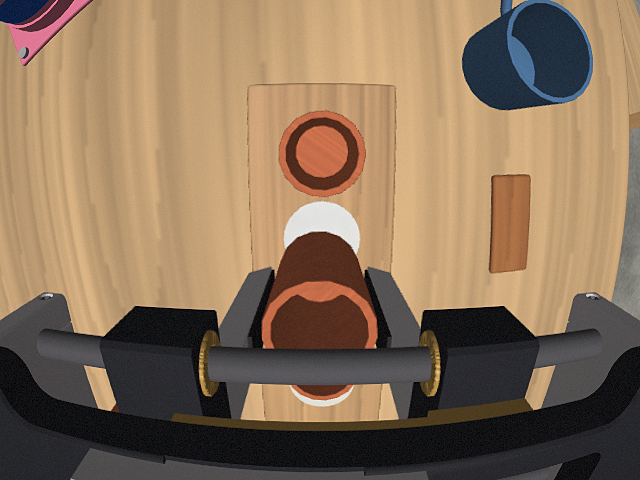

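The held beaker is at (320,320), lined up over the disc at (322,230), with row beaker c at (322,152).

```bash
cat > fit.py <<'E'
from h import *
import sys,json
# args: name u v w lo hi kind
z=np.load('wrist.npz'); im,P=z['im'].astype(int),z['P']
for a in sys.argv[1:]:
    k,u,v,w,lo,hi=a.split(','); u,v,w,lo,hi=map(int,(u,v,w,lo,hi))
    sl=(slice(max(v-w,0),v+w),slice(max(u-w,0),u+w)); Q=P[sl].reshape(-1,3); C=im[sl].reshape(-1,3)
    m=(Q[:,2]>lo)&(Q[:,2]<hi)&((C.min(1)>140) if k[0]=='d' else (C[:,2]>C[:,0]+40) if k=='cap' else (C[:,0]>C[:,2]+25))
    q=Q[m]; (cx,cy),r=cv2.minEnclosingCircle(q[:,:2].astype(np.float32)); print(k,len(q),round(cx,1),round(cy,1),round(r,1),((q.max(0)+q.min(0))/2).round(1),np.median(q[:,2]).round(1), 'hull x/y',q.min(0).round(1),q.max(0).round(1))
E
python3 fit.py held,320,310,60,165,195 d1,322,225,40,24,40 c,322,152,48,104,125
```

```text
held 3572 618.2 -63.0 23.9 [617.6 -58.8 173. ] 178.2 hull x/y [594.6 -78.  165. ] [640.7 -39.6 181.1]
d1 2211 619.4 -62.1 29.5 [619.4 -54.1  32.7] 32.5 hull x/y [590.  -74.9  30.3] [648.9 -33.3  35. ]
c 2087 622.5 3.6 23.1 [622.5   3.5 109.3] 111.6 hull x/y [599.9 -19.  104. ] [645.   26.1 114.5]
```

```bash
python3 -m inch '{"grip":[-0.5,-0.5,-0.5,-0.5,-0.5,-0.5],"travel":[[0.1,0,-2],[0.1,0,-4.5],[0.1,0,-6],[0.1,0,-6.6],[0.1,0,-6.6],[0.1,0,-6.6]],"turn":[[0,0,0],[0,0,0],[0,0,0],[0,0,0],[0,0,0],[0,0,0]]}'
```

```text
clock: 6.6
eef_pos: [620.0, -63.4, 63.3]
eef_rot: [3.138, 0.0, 1.521]
wrist_force: [0.8, -0.1, -1.5]
finger_gap: 46.3
```

```bash
python3 -m inch '{"grip":[-0.5,-0.5],"travel":[[0,0,0],[0,0,0]],"turn":[[0,0,0],[0,0,0]]}'; python3 w.py w3; python3 fit.py held,320,310,60,100,130 d1,322,225,40,24,40 c,322,152,48,104,125
```

```text
clock: 6.85
eef_pos: [620.2, -63.5, 63.7]
eef_rot: [3.137, 0.0, 1.521]
wrist_force: [-0.5, -0.1, -1.4]
finger_gap: 46.1
6.85 [620.2 -63.5  63.7] [179.7   0.   87.1] [-0.5 -0.1 -1.4] 46.1
held 3803 620.7 -63.1 23.8 [620.1 -59.5 109.1] 114.8 hull x/y [597.2 -79.3 100. ] [643.  -39.7 118.2]
d1 1306 622.7 -51.7 25.9 [622.3 -48.8  34.1] 30.4 hull x/y [598.6 -64.   28.3] [646.1 -33.7  39.9]
c 1645 623.1 5.1 22.9 [623.9   5.4 108.1] 109.3 hull x/y [606.  -12.7 104. ] [641.9  23.6 112.1]
```

View pics/w3.png

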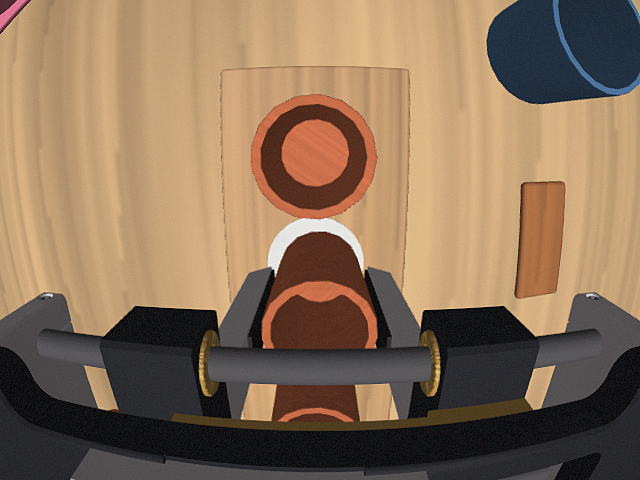

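```bash
python3 -m inch '{"grip":[-0.5,-0.5,-0.5,-0.5],"travel":[[0,0,-0.4],[-0.1,0,-0.6],[-0.1,0,-0.6],[-0.1,0,-0.6]],"turn":[[0,0,0],[0,0,0],[0,0,0],[0,0,0]]}'
```

```text
clock: 7.4
eef_pos: [619.0, -63.4, 57.4]
eef_rot: [3.137, 0.0, 1.521]
wrist_force: [0.5, 0.3, -1.2]
finger_gap: 46.1
```

```bash
python3 -m inch '{"grip":[-0.5,-0.5,0.1,0.4,0.4,0.4,0.6,0.6,0.6,0.6],"travel":[[0,0,-0.05],[0,0,-0.05],[0,0,-0.05],[0,0,-0.05],[0,0,-0.05],[0,0,1],[0,0,5],[0,0,10],[0,0,13],[0,0,14]],"turn":[[0,0,0],[0,0,0],[0,0,0],[0,0,0],[0,0,0],[0,0,0],[0,0,0],[0,0,0],[0,0,0],[0,0,0]]}'; python3 w.py w4; python3 fit.py d1,322,225,60,24,40 c,322,152,68,104,125
```

```text
clock: 8.65
eef_pos: [619.6, -63.5, 199.9]
eef_rot: [3.134, 0.001, 1.521]
wrist_force: [0.6, 0.3, -0.4]
finger_gap: 75.0
8.65 [619.6 -63.5 199.9] [179.6   0.   87.1] [ 0.6  0.3 -0.4] 75.0
d1 670 617.6 -61.5 29.2 [617.6 -52.2  30.9] 30.3 hull x/y [588.6 -71.   27.5] [646.6 -33.3  34.3]
c 1277 621.4 -12.5 38.7 [621.3 -11.  108.1] 109.5 hull x/y [598.8 -48.1 104. ] [643.8  26.2 112.2]
```

View pics/w4.png

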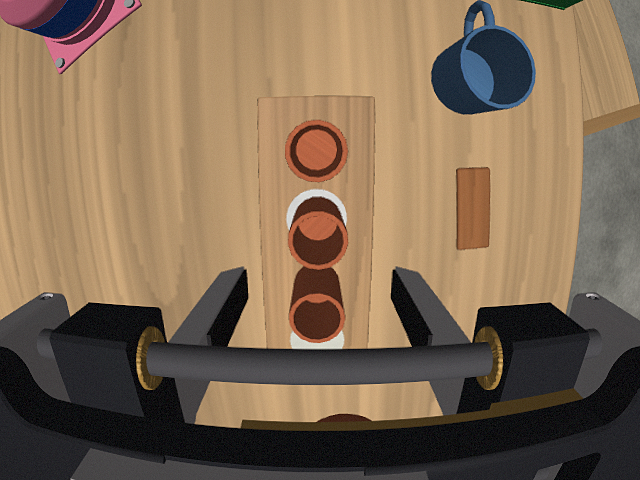

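Beaker 1 stands in the row at (318,240), between c (316,150) and the other one (317,317).

```bash
python3 fit.py a,318,240,34,104,125 c,316,150,36,104,125 e,317,318,28,104,125
python3 -m inch '{"grip":[0.8,1,1,1,1],"travel":[[-4,-3,0],[-8,-7,0],[-13,-11,0],[-17,-15,0],[-19.4,-15,0]],"turn":[[0,0,0],[0,0,0],[0,0,0],[0,0,0],[0,0,0]]}';  python3 -m inch '{"grip":[1],"travel":[[0,0,0]],"turn":[[0,0,0]]}'; python3 w.py w5 beaker_b
```

```text
a 1016 619.1 -62.8 23.3 [618.8 -62.8 108. ] 109.4 hull x/y [596.4 -85.7 104. ] [641.2 -39.9 111.9]
c 1036 621.1 3.9 23.0 [621.3   3.9 108.1] 109.5 hull x/y [598.8 -18.4 104.1] [643.8  26.2 112.2]
e 926 614.5 -127.9 23.4 [ 614.8 -127.7  107.8] 109.2 hull x/y [ 592.4 -150.5  104. ] [ 637.3 -104.9  111.6]
clock: 9.32
eef_pos: [423.2, -215.1, 198.4]
eef_rot: [3.137, 0.0, 1.518]
wrist_force: [0.2, 0.4, -0.6]
finger_gap: 93.8
clock: 9.45
eef_pos: [422.2, -215.2, 197.7]
eef_rot: [3.138, -0.001, 1.516]
wrist_force: [0.3, 0.2, 0.3]
finger_gap: 94.1
9.45 [ 422.2 -215.2  197.7] [179.8  -0.   86.9] [0.3 0.2 0.3] 94.1
beaker_b [(0.97, [288, 213, 342, 282]), (0.89, [485, 24, 567, 83]), (0.75, [489, 99, 569, 152])]
```

View pics/w5.png

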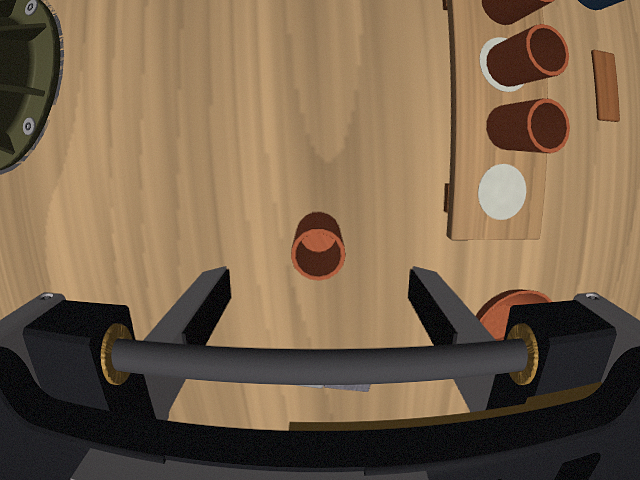

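Beaker 1 measures about (619,-62.8), on the line between c and e, so the spacing is good. Stray 2's rim is at (318,254) and free disc 2 at (502,191).

```bash
python3 fit.py b,318,246,40,74,95 d2,502,191,32,22,42 e,535,126,34,104,125
```

```text
b 871 421.4 -233.7 23.1 [ 421.3 -234.    77.9] 79.5 hull x/y [ 398.6 -256.9   74. ] [ 443.9 -211.1   81.8]
d2 2099 612.3 -194.1 29.6 [ 611.7 -193.9   30.2] 30.3 hull x/y [ 582.7 -222.5   27.4] [ 640.8 -165.3   33.1]
e 873 614.9 -127.8 23.3 [ 614.6 -127.8  108. ] 109.0 hull x/y [ 592.  -150.7  104. ] [ 637.2 -105.   111.9]
```

```bash
python3 -m inch '{"grip":[1,1,1,1,1,1,0,-0.5,-0.5,-0.5],"travel":[[0,-1.9,-1],[0,-1.9,-6],[0,-1.9,-11],[0,-1.9,-15],[0,-1.9,-17.1],[0,-1.9,-17.1],[0,-1.9,-17.1],[0,-1.9,-17.1],[0,-1.9,-17.1],[0,-1.9,-17.1]],"turn":[[0,0,0],[0,0,0],[0,0,0],[0,0,0],[0,0,0],[0,0,0],[0,0,0],[0,0,0],[0,0,0],[0,0,0]]}'
python3 -m inch '{"grip":[-0.5,-0.5,-0.5,-0.5],"travel":[[0,0,0],[0,0,0],[0,0,0],[0,0,0]],"turn":[[0,0,0],[0,0,0],[0,0,0],[0,0,0]]}'
```

```text
clock: 10.8
eef_pos: [423.6, -234.1, 27.2]
eef_rot: [3.137, -0.0, 1.518]
wrist_force: [0.1, -0.3, -0.1]
finger_gap: 57.5
clock: 11.3
eef_pos: [423.6, -234.1, 27.3]
eef_rot: [3.137, -0.0, 1.518]
wrist_force: [-1.6, 0.5, 4.8]
finger_gap: 46.2
```

```bash
python3 -m inch '{"grip":[-0.5,-0.5,-0.5,-0.5,-0.5,-0.5,-0.5,-0.5,-0.5,-0.5],"travel":[[0,0,3],[0,0,8],[2,0,13],[7,2,14],[12,4,14],[16.5,4,14],[18.9,4,14],[18.9,4,12],[18.9,4,10],[18.9,4,10]],"turn":[[0,0,0],[0,0,0],[0,0,0],[0,0,0],[0,0,0],[0,0,0],[0,0,0],[0,0,0],[0,0,0],[0,0,0]]}'
python3 -m inch '{"grip":[-0.5],"travel":[[0,0,0]],"turn":[[0,0,0]]}'
python3 w.py w6; python3 fit.py held,320,310,60,165,195 d2,322,225,40,24,40 e,322,152,48,104,125
```

```text
clock: 12.55
eef_pos: [611.9, -193.7, 125.4]
eef_rot: [3.14, -0.001, 1.518]
wrist_force: [-1.4, -0.3, -1.4]
finger_gap: 45.9
clock: 12.68
eef_pos: [612.2, -193.9, 126.2]
eef_rot: [3.139, -0.001, 1.518]
wrist_force: [-0.1, -0.4, -0.8]
finger_gap: 46.3
12.675 [ 612.2 -193.9  126.2] [ 1.798e+02 -1.000e-01  8.700e+01] [-0.1 -0.4 -0.8] 46.3
held 3382 612.2 -194.8 23.9 [ 612.  -189.6  172.8] 177.6 hull x/y [ 588.7 -208.1  165. ] [ 635.3 -171.   180.7]
d2 2166 611.7 -193.9 29.3 [ 612.1 -184.7   30.3] 30.4 hull x/y [ 583.4 -204.7   28.1] [ 640.8 -164.8   32.4]
e 1985 614.9 -128.1 23.0 [ 615.1 -128.   107.9] 109.5 hull x/y [ 592.3 -150.4  104. ] [ 637.9 -105.6  111.8]
```

View pics/w6.png

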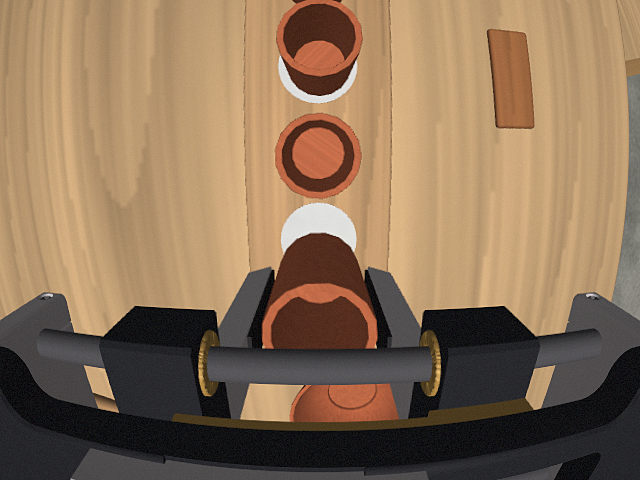

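The held beaker is aligned over disc 2 (disc visible at (318,230)). Lowering it now.

```bash
python3 -m inch '{"grip":[-0.5,-0.5,-0.5,-0.5,-0.5,-0.5,-0.5],"travel":[[0,0,-2],[0,0.1,-4.5],[0,0.1,-6],[0,0.1,-6.8],[0,0.1,-6.8],[0,0.1,-6.8],[0,0.1,-6.8]],"turn":[[0,0,0],[0,0,0],[0,0,0],[0,0,0],[0,0,0],[0,0,0],[0,0,0]]}'
```

```text
clock: 13.6
eef_pos: [612.3, -192.9, 58.4]
eef_rot: [3.139, -0.001, 1.518]
wrist_force: [-0.3, -0.1, -1.4]
finger_gap: 46.5
```

```bash
python3 -m inch '{"grip":[-0.5,-0.5,0.1,0.4,0.4,0.4,0.6,0.6,0.6,0.6],"travel":[[0,0,-0.13],[0,0,-0.13],[0,0,-0.13],[0,0,-0.13],[0,0,-0.13],[0,0,1],[0,0,5],[0,0,10],[0,0,14],[0,0,16]],"turn":[[0,0,0],[0,0,0],[0,0,0],[0,0,0],[0,0,0],[0,0,0],[0,0,0],[0,0,0],[0,0,0],[0,0,0]]}'; python3 w.py w7
```

```text
clock: 14.85
eef_pos: [612.7, -193.1, 222.2]
eef_rot: [3.135, 0.0, 1.518]
wrist_force: [-0.7, 0.2, -0.1]
finger_gap: 75.4
14.85 [ 612.7 -193.1  222.2] [179.6   0.   87. ] [-0.7  0.2 -0.1] 75.4
```

View pics/w7.png

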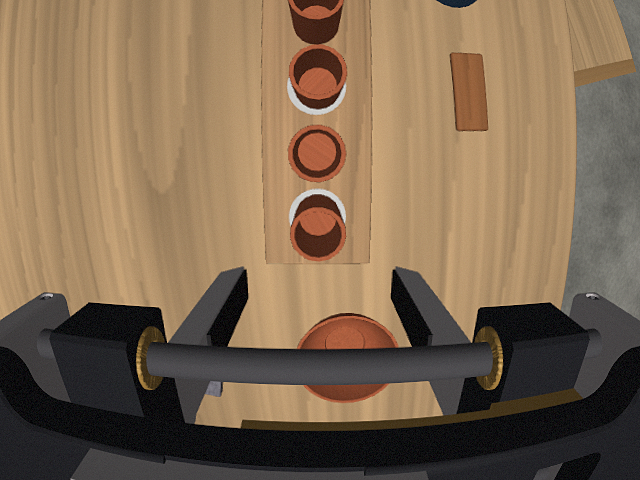

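All four beakers stand in one row at (317,15), (318,73), (317,152) and (318,233). I'll check the fit and then go to the jug.

```bash
python3 fit.py b,318,233,31,104,125 e,317,152,32,104,125 a,318,73,34,104,125
python3 -m inch '{"grip":[0.8,1,1,1,1,1,1,1,1,1],"travel":[[0,5,2],[-1,11,2],[-2,17,2],[-3,23,2],[-4,29,2],[-5,35,2],[-5.2,41,2],[-5.2,46,2],[-5.2,47.8,2],[-5.2,47.8,2]],"turn":[[0,0,0],[0,0,0],[0,0,0],[0,0,0],[0,0,0],[0,0,0],[0,0,0],[0,0,0],[0,0,0],[0,0,0]]}';  python3 -m inch '{"grip":[1],"travel":[[0,0,0]],"turn":[[0,0,0]]}'; python3 w.py w8 cap jug
```

```text
b 939 613.0 -193.1 23.1 [ 612.9 -193.   109. ] 111.4 hull x/y [ 590.4 -215.4  104. ] [ 635.4 -170.5  113.9]
e 916 615.6 -128.3 23.0 [ 615.9 -128.4  109. ] 111.5 hull x/y [ 593.1 -150.6  104. ] [ 638.7 -106.1  114. ]
a 966 619.9 -63.2 23.0 [619.8 -63.4 109. ] 111.4 hull x/y [597.5 -86.2 104. ] [642.1 -40.6 114. ]
clock: 16.15
eef_pos: [561.0, 285.0, 243.7]
eef_rot: [3.133, 0.001, 1.519]
wrist_force: [1.3, -1.8, -0.1]
finger_gap: 94.4
clock: 16.27
eef_pos: [561.3, 283.6, 243.8]
eef_rot: [3.133, 0.002, 1.518]
wrist_force: [-0.2, -0.3, -0.0]
finger_gap: 94.3
16.275 [561.3 283.6 243.8] [1.795e+02 1.000e-01 8.700e+01] [-0.2 -0.3 -0. ] 94.3
cap [(0.95, [268, 143, 354, 228])]
jug [(0.88, [241, 87, 386, 246]), (0.56, [78, 204, 209, 340])]
```

View pics/w8.png

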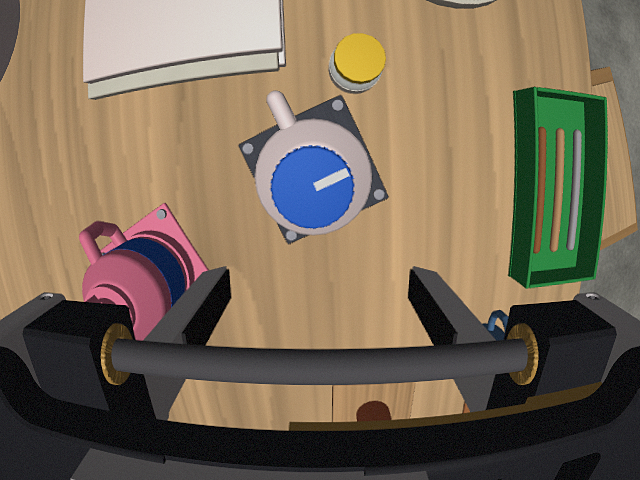

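The cap is centred at about (312,186), its stripe pointing right and slightly up, with the handle toward (280,110).

```bash
python3 fit.py cap,312,186,55,170,200;  python3 - <<'E'
from h import *
z=np.load('wrist.npz'); im,P=z['im'].astype(int),z['P']
sl=(slice(150,225),slice(275,350)); C=im[sl].reshape(-1,3);Q=P[sl].reshape(-1,3)
m=(C.min(1)>170)&(Q[:,2]>168); q=Q[m]; print(len(q),q.mean(0)); 
p=q[:,:2]-q[:,:2].mean(0); w=np.linalg.svd(p,full_matrices=False)[2][0]; print(np.degrees(np.arctan2(w[1],w[0])))
E
```

```text
cap 5001 559.5 326.4 28.9 [559.3 326.6 175. ] 177.0 hull x/y [530.9 298.2 170.6] [587.8 355.  179.3]
310 [572.44295785 331.78923416 177.64875885]
-156.90381622072454
```

Run:
```python
from h import *
z=np.load('wrist.npz'); im,P=z['im'].astype(int),z['P']
t=np.array([561.3,283.6,243.8])
for sl in ((slice(255,350),slice(165,240)),(slice(255,350),slice(400,475))):
    Q=P[sl].reshape(-1,3)-t
    for lo in (-4,0,4,10,15,20,30):
        q=Q[(Q[:,2]>lo)&(Q[:,2]<lo+5)&(abs(Q[:,1])<40)]
        if len(q): print(lo,len(q),q.min(0).round(1),q.max(0).round(1))
print(proj('wrist',t+[47,8,0]),proj('wrist',t+[47,-8,0]),proj('wrist',t+[-47,8,0]),proj('wrist',t+[-47,-8,0]))
```

```text
-4 28 [-50.   -4.3  -1.6] [-46.3  13.    1. ]
0 104 [-53.8  -4.4   0. ] [-46.   13.7   5. ]
4 141 [-56.8  -4.8   4. ] [-46.   13.9   9. ]
10 163 [-57.6  -4.5  10. ] [-46.1  14.1  15. ]
15 188 [-57.9  -4.6  15. ] [-46.1  14.   20. ]
20 194 [-58.   -4.7  20. ] [-46.2  14.1  25. ]
30 225 [-58.4  -4.4  30. ] [-46.3  14.3  34.9]
-4 19 [47.1 -8.3  0. ] [51.7  8.   1. ]
0 103 [46.8 -9.3  0. ] [55.3  8.1  5. ]
4 139 [46.8 -9.7  4. ] [58.5  8.2  9. ]
10 167 [46.5 -9.3 10. ] [59.2  8.3 15. ]
15 185 [46.1 -9.  15.1] [59.   8.5 20. ]
20 187 [46.3 -9.3 20. ] [59.1  8.1 25. ]
30 231 [46.3 -9.7 30. ] [59.5  8.5 35. ]
(np.float64(408.17975646280763), np.float64(266.2141002066627)) (np.float64(407.4545367991856), np.float64(294.4686875148442)) (np.float64(228.08749947936724), np.float64(275.63260064411986)) (np.float64(232.0127061127858), np.float64(303.50465281917013))
```

```bash
python3 -m inch '{"grip":[1,1,1,1,1,1,1],"travel":[[-0.1,4,0],[-0.1,4,0],[-0.1,4.05,-3],[-0.1,4.05,-7],[-0.1,4.05,-9.7],[-0.1,4.05,-9.7],[-0.1,4.05,-9.7]],"turn":[[0.2,0,0],[0.4,0,0],[0.4,0,0],[0.4,0,0],[0.4,0,0],[0.4,0,0],[0.4,0,0]]}'; python3 w.py w9; python3 fit.py cap,320,320,60,168,200
```

```text
clock: 17.3
eef_pos: [561.0, 323.9, 148.5]
eef_rot: [3.131, -0.006, 1.517]
wrist_force: [-0.1, -0.8, 0.7]
finger_gap: 94.0
17.3 [561.  323.9 148.5] [179.4  -0.4  86.9] [-0.1 -0.8  0.7] 94.0
cap 8748 560.2 327.8 28.6 [560.7 325.3 173.8] 177.1 hull x/y [533.5 302.4 168.1] [587.9 348.1 179.4]
```

View pics/w9.png

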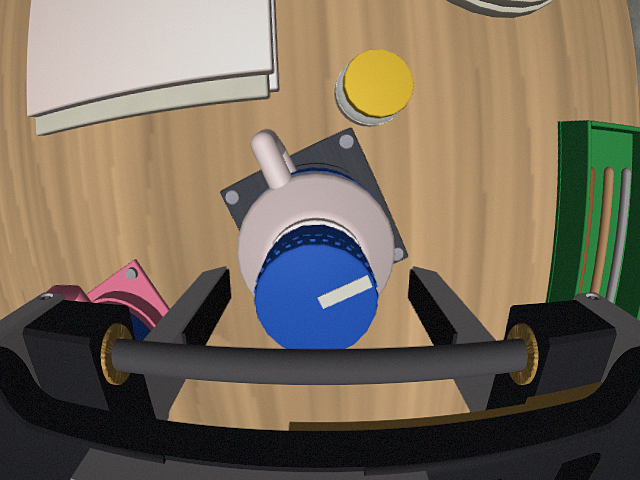

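Run:
```python
from h import *
z=np.load('wrist.npz'); im,P=z['im'].astype(int),z['P']
m=((im[...,2]>im[...,0]+40)|(im.min(-1)>170))&(P[...,2]>174)&(P[...,2]<182)
m[:, :240]=0; m[:,390:]=0; m[:220]=0; m[346:]=0
q=P[m]; print(len(q),q.min(0),q.max(0))
h=cv2.convexHull(q[:,:2].astype(np.float32))[:,0]; h=h[h[:,1]>q[:,1].min()+6]
A=np.c_[2*h,np.ones(len(h))]; s=np.linalg.lstsq(A,(h**2).sum(1),rcond=None)[0]; print(s[:2],np.sqrt(s[2]+s[0]**2+s[1]**2))
t=np.array([561.0,323.9,148.5])
for sl in ((slice(255,350),slice(165,240)),(slice(255,350),slice(400,475))):
    Q=P[sl].reshape(-1,3)-t; q=Q[(Q[:,2]>20)&(Q[:,2]<30)&(abs(Q[:,1])<40)]; print(q.min(0),q.max(0))
```

```text
10361 [531.81393794 303.56540897 174.00229115] [587.24458338 354.78091669 179.5570932 ]
[559.64844591 327.10204609] 27.614589471559036
[-58.61119515  -4.4376364   20.01288295] [-46.26653598  14.16674562  29.99892769]
[46.21064651 -9.87558291 20.00544002] [59.56338755  8.49443422 29.94748229]
```

```bash
python3 -m inch '{"grip":[1,1,0.6,0.1,0,0,0,0],"travel":[[-0.12,0.1,-0.3],[-0.12,0.1,-0.3],[-0.12,0.1,-0.3],[-0.12,0.1,-0.3],[-0.12,0.1,-0.3],[-0.12,0.1,-0.3],[-0.12,0.1,-0.3],[-0.12,0.1,-0.3]],"turn":[[0,0,0],[0,0,0],[0,0,0],[0,0,0],[0,0,0],[0,0,0],[0,0,0],[0,0,0]]}' 45
```

```text
clock: 18.35
eef_pos: [559.8, 325.1, 145.7]
eef_rot: [3.131, -0.007, 1.517]
wrist_force: [0.0, 0.2, -0.7]
finger_gap: 55.5
```

```bash
python3 -m inch '{"grip":[-0.3,-0.3,-0.3,-0.3,-0.3,-0.3,-0.3,-0.3],"travel":[[0,0,0],[0,0,0],[0,0,-0.3],[0,0,-0.6],[0,0,-0.75],[0,0,-0.75],[0,0,-0.75],[0,0,-0.75]],"turn":[[0,0,0],[0,0,0],[0,0,0],[0,0,0],[0,0,0],[0,0,0],[0,0,0],[0,0,0]]}' 45
```

```text
clock: 19.35
eef_pos: [560.0, 325.2, 139.1]
eef_rot: [3.13, -0.007, 1.517]
wrist_force: [-3.4, -1.6, 8.9]
finger_gap: 55.8
```

```bash
python3 -m inch '{"grip":[-0.3,-0.3,-0.3,-0.3,-0.3,-0.3,-0.3,-0.3,-0.3,-0.3],"travel":[[0,0,-0.05],[0,0,-0.05],[0,0,-0.05],[0,0,-0.05],[0,0,-0.05],[0,0,-0.05],[0,0,-0.05],[0,0,-0.05],[0,0,-0.05],[0,0,-0.05]],"turn":[[0,0,7],[0,0,14],[0,0,21],[0,0,28],[0,0,35],[0,0,42],[0,0,49],[0,0,56],[0,0,63],[0,0,63]]}' 45; python3 w.py w10 cap
```

```text
clock: 20.6
eef_pos: [560.6, 325.5, 139.6]
eef_rot: [3.128, -0.006, 2.619]
wrist_force: [-0.1, -0.5, 7.6]
finger_gap: 55.2
20.6 [560.6 325.5 139.6] [179.2  -0.3 150. ] [-0.1 -0.5  7.6] 55.2
cap [(0.72, [256, 226, 380, 351])]
```

View pics/w10.png

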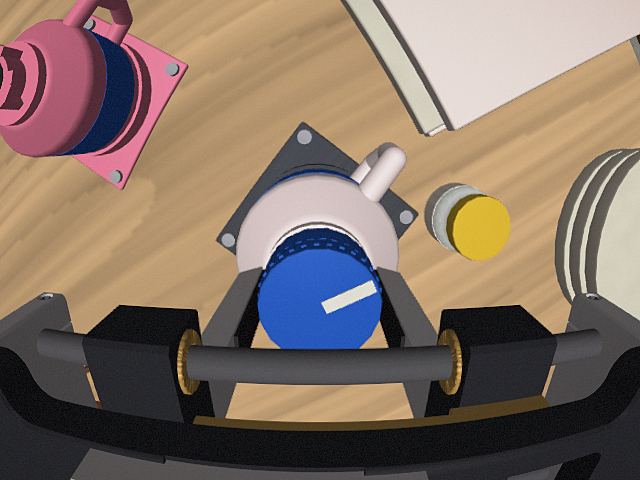

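The stripe stayed fixed relative to the gripper (at about (350,297)) while the handle moved round to the right. So the cap turned with the fingers, about 63°. Lifting.

```bash
python3 -m inch '{"grip":[-0.3,-0.3,-0.3,-0.3,-0.3,-0.3,-0.3,-0.3],"travel":[[0,0,0.5],[0,0,1.5],[0,0,3],[0,0,5],[0,0,7],[0,0,8],[0,0,8],[0,0,8]],"turn":[[0,0,0],[0,0,0],[0,0,0],[0,0,0],[0,0,0],[0,0,0],[0,0,0],[0,0,0]]}' 45;python3 -m inch '{"grip":[-0.3,-0.3,-0.3],"travel":[[0,0,0],[0,0,0],[0,0,0]],"turn":[[0,0,0],[0,0,0],[0,0,0]]}' 45; python3 w.py w11
python3 - <<'E'
from h import *
for n in('scene','top'):
    im,d,P=cloud(n); cv2.imwrite(f'pics/{n}1.png',im[:,:,::-1])
print(manip.read_state())
E
```

```text
clock: 21.7
eef_pos: [560.3, 325.4, 218.7]
eef_rot: [3.129, -0.007, 2.617]
wrist_force: [0.3, -0.5, -1.0]
finger_gap: 55.9
clock: 22.08
eef_pos: [560.3, 325.3, 218.6]
eef_rot: [3.13, -0.007, 2.617]
wrist_force: [-0.2, 0.9, -0.2]
finger_gap: 56.1
22.075 [560.3 325.3 218.6] [179.3  -0.4 149.9] [-0.2  0.9 -0.2] 56.1
{'clock': 22.225, 'joints': array([ 0.46448567,  0.51046824,  1.19813797,  0.01232061,  1.4262714 ,
       -0.58315429]), 'qd': array([ 0.00086713, -0.00101757, -0.00023591,  0.00040169, -0.00056572,
       -0.0014944 ]), 'effort': array([-9.91070228e-04, -6.63963962e+01, -3.67306781e+01,  8.73079849e-02,
        3.54580313e-02,  8.36724194e-04]), 'eef_pos': array([560.32514641, 325.3775618 , 218.72530917]), 'eef_rot': array([ 3.12927594, -0.00649495,  2.61674276]), 'wrist_force': array([ 0.61153528,  0.35998525, -0.51004207]), 'moment': array([-0.05195805, -0.00172271,  0.02298288]), 'finger_gap': 55.8767465359091}
```

View pics/w11.png

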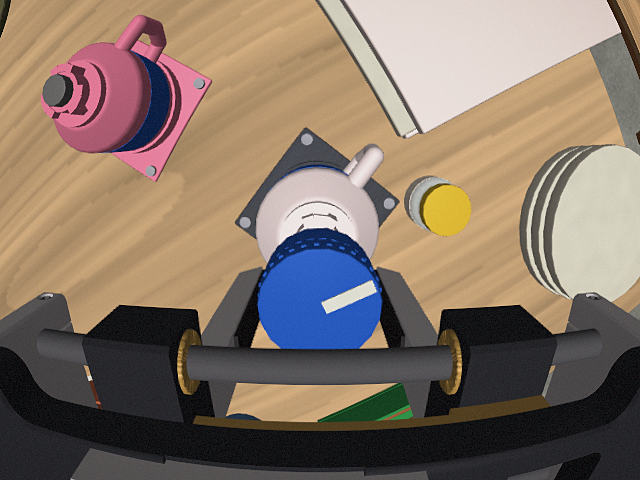

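View pics/scene1.png

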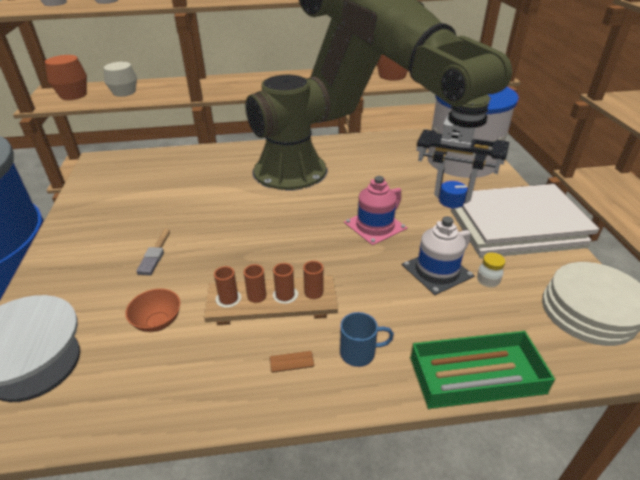

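View pics/top1.png

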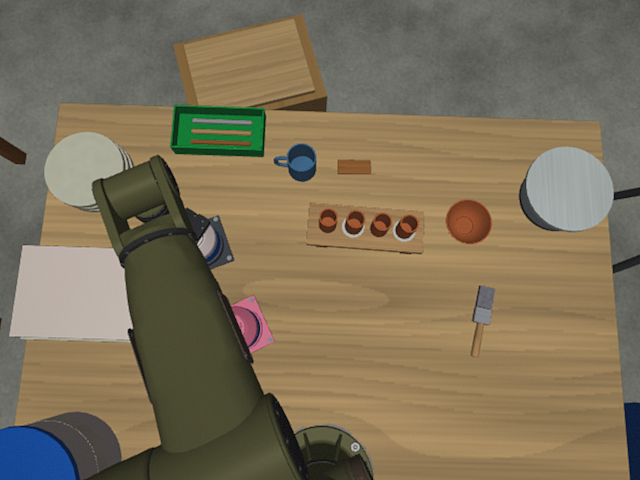

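The cap is held at about (455,193) in the scene view, above the open jug, whose grey liner shows at (447,224). The four beakers stand in a row at (225–314, ~283), and the bystanders haven't moved. The cap's underside is about 73 mm above its seat (TCP 145.7 → 218.7). Handing in.

```bash
python3 -c "
from cell import manip
print(manip.sign_off())"
```

```text
the job is handed in; nothing more can be done
None
```

The job is done and handed in at about 22 s of the 64 s allowed. Both stray beakers stand released on the free discs. I pressed the glaze jug's cap down 6.6 mm, turned it 63° counter-clockwise and lifted it off in one grasp.

- **Beakers:** the wrist camera put the placed beakers at (619.5, -63) and (613, -193). Each is within about 2 mm of its disc, in line with the two row beakers at an even spacing of about 66 mm. The last scene and top pictures show all four upright and no bystander visibly moved.
- **Cap:** it is held level, about 0.7° off vertical, and at rest. It sits straight above the jug with its underside about 73 mm above its seat. The finger opening is 56 mm, matching the cap, and the wrist force is near zero, so nothing suggests it is touching the jug.
- **What disagreed:** the three cameras differed by up to 6 mm in y. I corrected the wrist camera's offset of about 2 mm by measuring the gripper fingers in its own picture. While lowering the first beaker, the arm first stopped about 5 mm short, and I corrected that before letting go.

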